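# Shut the coin drawer and cover the master key

## Robot

A 7-joint arm with a two-finger parallel gripper is mounted at the origin on the work surface. World frame = base frame: x ahead of the robot, y to its left, z up, the work surface at z = 0. Lengths are in m, angles in rad, forces in N, time in s.
With the tool pointing down it reaches from about 0.425 to 0.925 m from the base axis. Payload 6.8 kg.
Tool frame: the origin (TCP) lies midway between the tips of the shut fingers; the grasp point (between the pads) lies r.grip_point_offset behind it (r.grip_point_offset is the distance from the TCP to the grasp point, in m); z points along the fingers, y is the direction in which the jaws open and shut (so a half turn about z gives the same grasp; the last joint's range is limited). The gripper opens to 85 mm and grips with 20 to 120 N. Pads are 22 mm wide; open, the fingers measure 114 mm over their backs; the gripper's body (76 mm by 85 mm) begins 54 mm behind the grasp point. The pads swing forward as they close: fully open they stand 13 mm farther back than shut.
Start: joints at [-1.229, 0.477, 0.022, 1.555, -0.011, 1.109, -0.083], TCP at [0.293, 0.608, 0.231] pointing down, gripper open.
Joint ranges: [-2.96, 2.96], [-0.34, 2.1], [-1.41, 1.46], [0.24, 2.44], [-1.37, 4.51], [0.17, 1.92], [-2.96, 2.96]. Speed limits (rad/s): [2.39, 2.39, 3.14, 3.14, 3.14, 3.14, 3.14].

## Interface

Orientations are given as a rotation vector (axis times angle).
In Python, from bench import r gives the robot as it stands. The module is installed in compiled form; this text tells all that it offers.
- The arm moves only by the tool play_rows, never from a script. Its argument "deltas" is a list of rows, each a list of 3 entries, a list of its own where there are three numbers: the finger opening in mm, from 0 to 85.4, then the shift along the tool's x, y, z in mm, then the turn, a rotation vector about the tool's x, y, z in rad. A call has 1 to 8 rows; each row is the pose to reach, as a shift and turn from the pose measured when the call began, along the tool's axes at that moment; what a row does not reach only later rows make up. A row lasts 1/8 s, in which the tool goes at most 62.5 mm and 10.7 degrees, less where a joint would pass 70% of its speed; a pose out of reach is approached as far as the arm can. A call with a gripper value outside its range is refused whole. The fingers move at their own pace and stop on an object; "squeeze" is the grip in N (left out, the last holds). Time passes only in rows, so rows that repeat a pose let the fingers close. It gives the time, the measured TCP pose, the force and the opening at its end, in the units of the state.
- r.get_obs(): the state, without advancing time (a new reading comes with each control period).
- r.grab_frame(name): name is "scene" or "top"; returns (picture, depth): 420x560x3 uint8, red, green, blue; 420x560 float32, m along the optical axis (not along the pixel's ray), 0 where there is no reading.
- r.camera_model(name): a dict with "mtx" (3x3 intrinsics, pixels), "rvec" (rotation vector, rad) and "tvec" (3), from world to camera coordinates, as OpenCV has them. Camera axes: x right, y down, z forward; pixel columns grow to the right and rows downward; lengths in m; the calibration is good to about 2 mm. A picture is of the moment at which its call begins. camera_model takes no time and is no camera call.
- r.hand_in(): hands the job in, once; it reports no verdict.
The state is a dict: "clock": time; "joints": joint angles; "qvel": joint speeds; "tau": joint torques, N m; "tcp_pos": TCP position; "orientation": TCP orientation; "contact_force": force on the tool from outside, world axes, zero at the start; "moment": the same for the moment, N m; "grip_width": finger opening in m.
Only numpy, scipy, OpenCV 4.12 (cv2) and the standard library are available. Lean on these libraries where they do the work, as an engineer would, in place of code of your own. Each camera call takes 0.05 s, during which the arm holds its last target. There are 200 camera calls.

## Task

Secure the money and the master key, using only the fingertips to push and gripping nothing: push the coin box's drawer fully shut, and push the parts cabinet's clear sliding door all the way to whichever end has the bin with the brass master key, so that the key is covered and the iron lock bolt's bin is left open. Do these in either order. Pick nothing up, leave the key, the bolt and everything else on the counter where they are.

Things in the scene. Friction and masses are not known exactly. Their poses are not given: they have to be found in the camera images.
- parts_cabinet: Low grey parts cabinet fixed to the counter, 116 (x) x 297 (y) x 70 mm high, open on top, three bins in a row along its own y, each 95 mm long in y, their centres at y = -95, 0 and +95 mm. Origin: centre of its underside. Outer walls 5 to 6 mm thick and 70 mm high, partitions between the bins 48 mm high, bin floor at 6 mm; the middle bin holds a few nuts. Its yaw varies.
- door_centre (a point): Centre of the sliding door: clear acrylic panel in an aluminium frame, a slab 104 (x) x 93 (y) x 26 mm high that covers one bin, lying between the long walls, at first near the middle bin. Underside 58, top 84, this point 71 mm above the counter. Push on its end faces, 46.5 mm either way in y from this point; their upper 14 mm stand above the cabinet walls. Axes as the cabinet's.
- door_slide (a joint): Position of the door along the cabinet's y, m: 0 = over the middle bin, +0.095 = end stop, over the +y bin, -0.095 = end stop, over the -y bin. It slides with about 1.5 N friction and stays where it is left.
- coin_box: Dull steel coin box fixed to the counter, 160 (x) x 140 (y) x 90 mm high, drawer in its -x face. Origin: centre of its underside. Its yaw varies.
- drawer_front (a point): Centre of the drawer's flat front plate, on its outer face, 44 mm above the counter; it moves with the drawer. The plate is 122 mm wide (y) and reaches from 12 to 80 mm above the counter; no handle. Axes as the coin box's: the drawer shuts towards +x. Behind the plate the drawer is filled with coins nearly to its top.
- drawer_slide (a joint): How far the drawer stands open, m: 0 = fully shut against its stop (plate flush with the box's front edge), 0.10 = fully open. About 2 N friction, stays where it is left.
- master_key: Loose flat brass key lying in one of the two end bins of the cabinet, 62 mm long, 5 mm thick, with a round bow of 26 mm. Origin: about mid-length, on its underside. Its x runs from bow to bit.
- lock_bolt: Loose dark iron lock bolt, 56 x 20 x 14 mm block with a narrower nose, lying in the other end bin. Origin: near its centre, on its underside; x along its length.
- cam: Bystander: loose red enamel lock cam, 53 x 36 x 10 mm, lying on top of the coin box. Origin: in its round end, on its underside.
- lock_barrel: Bystander: loose steel lock barrel, 34 mm across, 36 mm high, standing between the coin box and the cabinet. Origin: centre of its underside.
- padlock: Bystander: loose brass padlock lying flat, about 64 x 42 x 18 mm, on the robot's side of the cabinet. Origin: underside, near its middle.
- screwdriver: Bystander: screwdriver, 190 mm long, lying to the right of the coin box.
- mug: Bystander: mug, 76 mm across, 90 mm high, to the left of the cabinet. Origin: centre of its underside.
- oil_can: Bystander: closed can, 56 mm across, 120 mm high, beyond the cabinet. Origin: centre of its underside.
- wrench: Bystander: wrench, 160 mm long, lying beyond the cabinet.
- strike_plate: Bystander: flat steel strike plate, 80 x 32 x 6 mm, lying beyond the coin box. Origin: centre of its underside.
Not all that is in view belongs to the job. What is shaped like the coin_box but red or turquoise is not meant.

How it is judged:
At the end, for the whole second after the job is handed in: The drawer is within 5 mm of shut; the door is within 5 mm of the end stop on the key's side; key and bolt lie on the floors of their own bins, and everything is at rest (value of joint drawer_slide below 0.005 m and ((y of master_key in the frame of parts_cabinet above 0.05 m and y of lock_bolt in the frame of parts_cabinet below -0.05 m and value of joint door_slide above 0.09 m) or (y of master_key in the frame of parts_cabinet below -0.05 m and y of lock_bolt in the frame of parts_cabinet above 0.05 m and value of joint door_slide below -0.09 m)) and z of each of master_key, lock_bolt in the frame of parts_cabinet below 0.02 m and velocity of joint door_slide between -0.01 and 0.01 m/s and velocity of joint drawer_slide between -0.01 and 0.01 m/s); the robot touches nothing.
It fails at once if the key or the bolt is lifted or moved more than 20 mm (distance of any of master_key, lock_bolt from where it was at the start of the episode above 0.02 m).
It fails at once if a bystander is lifted or moved more than 20 mm (distance of any of cam, lock_barrel, padlock, screwdriver, mug, oil_can, wrench, strike_plate from where it was at the start of the episode above 0.02 m).
It also fails if it takes over 45 s, if anything falls off the work surface, if the arm or the gripper's body presses on something with over 40 N, if the wrist force passes 120 N, or if a joint passes its speed limit or range.

## Working session

There is one attempt and no reset: what is moved stays moved. The work goes in short steps, Python scripts to look and compute and a tool call to move; the robot and the scene stay as the last step left them, time stands still between calls to the robot, and variables do not carry over. Pictures are saved under pics/ and viewed, about 8 in all and at most 12, crops included, and the job is handed in when it is done.

Besides the shell and the picture viewer there is one more tool, called after "Request:" as name(argument=value, ...), one argument or row to a line, values as JSON. play_rows: Moves the arm, as the interface text tells. Its arguments: {"type":"object","properties":{"deltas":{"type":"array"},"squeeze":{"type":"number"}},"required":["deltas"]}

```bash
mkdir -p pics; cat > h.py <<'E'
import numpy as np, cv2
from bench import r
def cam(n):
    m=r.camera_model(n); R=cv2.Rodrigues(np.array(m["rvec"],float))[0]
    return np.array(m["mtx"],float),R,np.array(m["tvec"],float).ravel()
def ray(n,uv,z):
    K,R,t=cam(n); uv=np.atleast_2d(uv).astype(float)
    d=(R.T@np.linalg.inv(K)@np.c_[uv,np.ones(len(uv))].T).T; c=-R.T@t
    return c+d*((z-c[2])/d[:,2])[:,None]
def pts(n,D):
    K,R,t=cam(n); v,u=np.mgrid[:D.shape[0],:D.shape[1]]
    P=np.stack([u,v,np.ones_like(u)],-1)@np.linalg.inv(K).T*D[...,None]
    return (P-t)@R
def proj(n,p):
    K,R,t=cam(n); q=(R@np.atleast_2d(p).T).T+t; q=q@K.T; return q[:,:2]/q[:,2:]
E
python3 - <<'E'
from h import *
for n in ("scene","top"):
    I,D=r.grab_frame(n); np.savez(f"{n}0.npz",I=I,D=D)
    cv2.imwrite(f"pics/{n}0.png",cv2.resize(I[...,::-1],(784,588),interpolation=cv2.INTER_CUBIC))
    K,R,t=cam(n); print(n,-R.T@t,K[0,0],(D==0).mean())
o=r.get_obs(); print(o["clock"],o["tcp_pos"],o["orientation"],r.grip_point_offset,o["grip_width"])
E
```

```text
scene [ 1.13348783 -0.47975743  1.31442624] 435.5790545543388 0.003920068027210884
top [ 0.31579914 -0.00548421  1.24680684] 435.2179065967452 0.004081632653061225
0.1 [0.29328462 0.6073779  0.23041453] [-7.00578843e-01 -3.06223441e+00  2.55448733e-03] 0.0187 0.08531676999365112
```

View pics/top0.png

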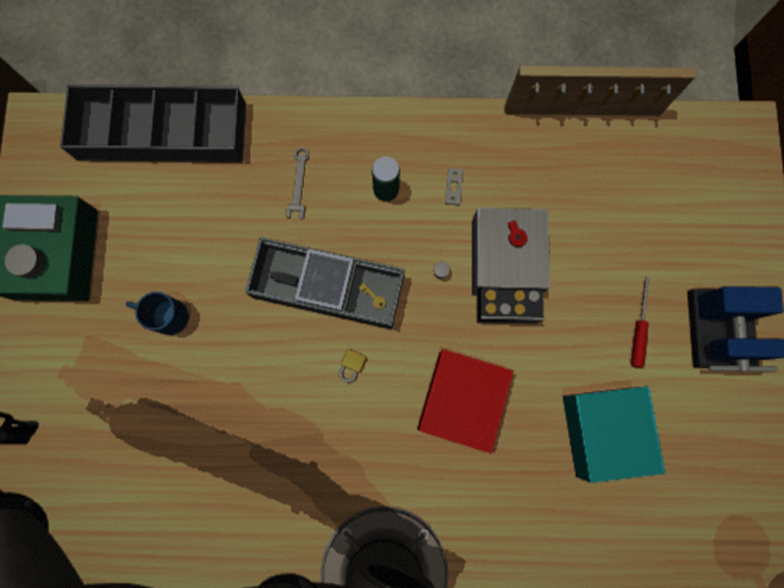

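View pics/scene0.png

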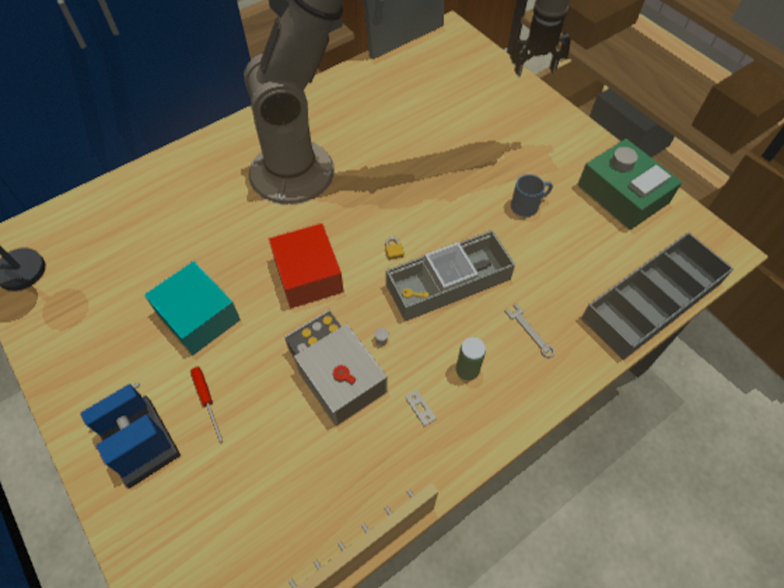

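The top view shows the cabinet at about (326,283), with the key in its right bin at (373,294), the bolt in its left bin at (285,279) and the door over the middle bin at (325,279).

Things that could be taken for the coin box (784-px top view):
- Steel box at (512,250), with an open drawer of coins at (512,303) and its front at (512,320). I choose this one.
- Red box at (466,400) and turquoise box at (615,433). The task rules out both colours.
- Green box at (45,250), not steel.

Other lookalikes:
- The black 4-bin tray at (155,125) could be taken for the cabinet, but it has no door.
- The brass padlock at (352,365) could be taken for the key.

Next I measure and take one close crop.

```bash
python3 - <<'E'
from h import *
z=np.load("top0.npz"); I,D=z["I"],z["D"]; P=pts("top",D); s=560/784
def box(c,lo,hi,x0,x1,y0,y1,name):
    m=np.zeros(D.shape,np.uint8); m[y0:y1,x0:x1]=1
    m&=((P[...,2]>lo)&(P[...,2]<hi)).astype(np.uint8)
    n,l,st,_=cv2.connectedComponentsWithStats(m); k=1+st[1:,4].argmax()
    q=P[l==k]; rc=cv2.minAreaRect((q[:,:2]*1000).astype(np.float32))
    print(name,st[k,4],np.round(rc[0],1),np.round(rc[1],1),round(rc[2],1),"z",np.percentile(q[:,2],[5,50,95]).round(3)); print(cv2.boxPoints(rc).round(0).tolist())
    return rc
f=lambda *a:[int(v*s) for v in a]
box(0,.055,.1,*f(240,412,230,335),"cab")
box(0,.077,.1,*f(240,412,230,335),"door")
box(0,.085,.1,*f(465,560,200,335),"coinbox top")
box(0,.03,.083,*f(465,560,283,335),"drawer")
box(0,.03,.2,*f(412,520,340,460),"red")
box(0,.03,.2,*f(560,670,380,490),"turq")
# colour rays: key, bolt
H=cv2.cvtColor(I,cv2.COLOR_RGB2HSV)
x0,x1,y0,y1=f(355,395,270,320)
m=(H[y0:y1,x0:x1,1]>120)&(H[y0:y1,x0:x1,2]>90); v,u=np.nonzero(m); print("key",m.sum(),ray("top",[u.mean()+x0,v.mean()+y0],.009))
print("bolt",ray("top",[285*s,279*s],.013))
print("red/pad/barrel/mug",ray("top",np.array([[353,365],[442,270],[160,313],[386,170]])*s,.03).round(3).tolist())
crop=I[150:245,170:400,::-1]; cv2.imwrite("pics/crop.png",cv2.resize(crop,None,fx=3.4,fy=3.4,interpolation=cv2.INTER_CUBIC))
E
```

```text
cab 2144 [560.1 126.3] [297.6 117.3] 77.9 z [0.059 0.081 0.087]
[[472.0, -7.0], [586.0, -32.0], [649.0, 260.0], [534.0, 284.0]]
door 1279 [560.1 125.9] [ 93.4 105.3] 77.8 z [0.08  0.084 0.088]
[[499.0, 91.0], [602.0, 69.0], [621.0, 160.0], [519.0, 183.0]]
coinbox top 2801 [ 627.6 -242.6] [140.6 161.6] 89.5 z [0.087 0.091 0.095]
[[546.0, -312.0], [708.0, -314.0], [709.0, -173.0], [547.0, -172.0]]
drawer 1167 [ 520.1 -236.9] [138.9  75.3] 83.7 z [0.046 0.073 0.08 ]
[[475.0, -302.0], [550.0, -310.0], [565.0, -172.0], [490.0, -164.0]]
red 3373 [ 330.9 -149.1] [140.6 160.2] 73.9 z [0.086 0.09  0.094]
[[234.0, -194.0], [388.0, -239.0], [427.0, -104.0], [273.0, -59.0]]
turq 3819 [ 273.7 -432.3] [160.3 142.6] 7.6 z [0.058 0.09  0.094]
[[185.0, -372.0], [204.0, -514.0], [363.0, -492.0], [344.0, -351.0]]
key 101 [[0.53910931 0.03232119 0.009     ]]
bolt [[0.57160569 0.21432929 0.013     ]]
red/pad/barrel/mug [[0.395, 0.068, 0.03], [0.592, -0.109, 0.03], [0.494, 0.461, 0.03], [0.806, 0.009, 0.03]]
```

View pics/crop.png

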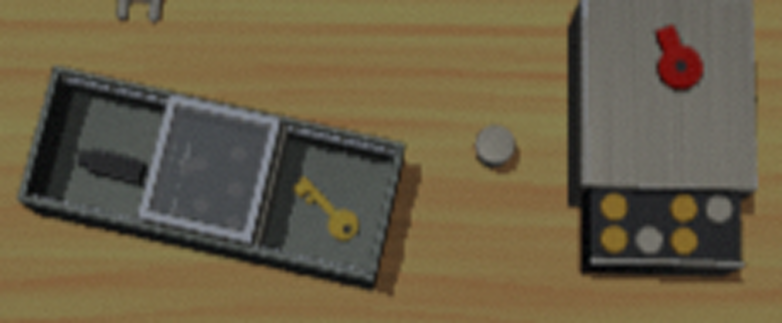

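The crop confirms it: the brass key with its round bow lies in the right (-y) bin at crop (325,205), and the dark bolt is in the left bin at (110,165). The grey steel box's drawer stands open, with its plate's top edge at about crop (665,263). So the door goes to the cabinet's -y end and the drawer goes towards +x.

```bash
cat >> h.py <<'E'
from scipy.spatial.transform import Rotation as Ro
def delta(p,ydir):
    o=r.get_obs(); R0=Ro.from_rotvec(o["orientation"]); y=np.array([*ydir,0.]); y/=np.linalg.norm(y); zz=np.array([0,0,-1.])
    R1=Ro.from_matrix(np.c_[np.cross(y,zz),y,zz])
    return (R0.inv().apply(np.array(p)-o["tcp_pos"])*1000).round(1).tolist(),(R0.inv()*R1).as_rotvec().round(3).tolist()
E
python3 - <<'E'
from h import *
o=r.get_obs(); print(Ro.from_rotvec(o["orientation"]).as_matrix().round(3))
u=np.array([.209,.978])
for off,z in ((85,.2),(85,.07),(64,.07),(-36,.07)):
    print(off,z,delta([.560+u[0]*off/1000,.126+u[1]*off/1000,z],u))
print("plate top edge",ray("top",[[170+600/3.4,150+263/3.4],[170+665/3.4,150+263/3.4],[170+735/3.4,150+265/3.4]],.08).round(4).tolist())
z=np.load("scene0.npz")
E
```

```text
[[-0.901  0.435 -0.001]
 [ 0.435  0.901 -0.002]
 [-0.    -0.002 -1.   ]]
85 0.2 ([-429.3, -234.9, 30.9], [-0.002, -0.0, -0.239])
85 0.07 ([-429.3, -234.7, 160.9], [-0.002, -0.0, -0.239])
64 0.07 ([-434.3, -255.1, 160.9], [-0.002, -0.0, -0.239])
-36 0.07 ([-458.0, -352.2, 161.1], [-0.002, -0.0, -0.239])
plate top edge [[0.4859, -0.1879, 0.08], [0.4867, -0.2396, 0.08], [0.4859, -0.2952, 0.08]]
```

Request:
play_rows(
  deltas=[
    [0,[-55,-30,5],[0,0,-0.05]],
    [0,[-110,-60,10],[0,0,-0.1]],
    [0,[-165,-90,15],[0,0,-0.15]],
    [0,[-220,-120,20],[0,0,-0.2]],
    [0,[-275,-150,20],[0,0,-0.239]],
    [0,[-330,-180,20],[0,0,-0.239]],
    [0,[-385,-208,20],[0,0,-0.239]],
    [0,[-429,-235,20],[0,0,-0.239]],
  ],
)

```text
clock: 1.1
tcp_pos: [0.5786, 0.2066, 0.2106]
orientation: [-0.332, -3.123, 0.003]
contact_force: [0.8, 0.1, 0.4]
grip_width: 0.0
```

Request:
play_rows(
  deltas=[
    [0,[0,0,0],[0,0,0]],
    [0,[0,0,0],[0,0,0]],
  ],
)

```text
clock: 1.35
tcp_pos: [0.5781, 0.2068, 0.2101]
orientation: [-0.333, -3.122, 0.003]
contact_force: [-0.6, 2.0, 0.5]
grip_width: 0.0
```

```bash
python3 - <<'E'
from h import *
o=r.get_obs(); print(o["clock"],o["tcp_pos"],o["contact_force"],o["grip_width"])
u=np.array([.209,.978])
for off,z in ((85,.07),(64,.07),(-36,.07)):
    print(off,z,delta([.560+u[0]*off/1000,.126+u[1]*off/1000,z],u))
E
```

```text
1.35 [0.57813462 0.20681745 0.21014842] [-0.57089215  1.96622443  0.52169841] 1.8818174959380485e-05
85 0.07 ([0.7, 2.5, 140.1], [-0.002, -0.001, -0.002])
64 0.07 ([0.6, -18.5, 140.2], [-0.002, -0.001, -0.002])
-36 0.07 ([0.4, -118.5, 140.4], [-0.002, -0.001, -0.002])
```

Request:
play_rows(
  deltas=[
    [0,[0.5,2,35],[0,0,0]],
    [0,[0.5,2,75],[0,0,0]],
    [0,[0.5,2,110],[0,0,0]],
    [0,[0.5,2,130],[0,0,0]],
    [0,[0.5,2,140],[0,0,0]],
    [0,[0.5,2,140],[0,0,0]],
  ],
)

```text
clock: 2.1
tcp_pos: [0.5778, 0.2092, 0.0702]
orientation: [-0.332, -3.122, 0.003]
contact_force: [0.2, 0.4, 1.3]
grip_width: 0.0001
```

Request:
play_rows(
  deltas=[
    [0,[0,-8,0],[0,0,0]],
    [0,[0,-16,0],[0,0,0]],
    [0,[0,-24,0],[0,0,0]],
    [0,[0,-32,0],[0,0,0]],
    [0,[0,-40,0],[0,0,0]],
    [0,[0,-48,0],[0,0,0]],
    [0,[0,-56,0],[0,0,0]],
    [0,[0,-62,0],[0,0,0]],
  ],
)

```text
clock: 3.1
tcp_pos: [0.5648, 0.1479, 0.0704]
orientation: [-0.333, -3.122, 0.003]
contact_force: [1.0, 1.4, 0.8]
grip_width: 0.0005
```

```bash
python3 - <<'E'
from h import *
I,D=r.grab_frame("scene"); x,y=320,210
c=proj("scene",[.56,.126,.07])[0].astype(int)
cv2.imwrite("pics/push1.png",cv2.resize(I[max(c[1]-100,0):c[1]+70,c[0]-110:c[0]+110,::-1],None,fx=3.4,fy=3.4))
o=r.get_obs(); u=np.array([.209,.978]); print(o["tcp_pos"],o["contact_force"],"off",(o["tcp_pos"][:2]-[.56,.126])@u,delta([.56-u[0]*.036,.126-u[1]*.036,.07],u))
E
```

```text
[0.56450676 0.14686922 0.07030047] [-0.20808548  0.18306897  0.50991376] off 0.021352011131301682 ([-0.1, -57.4, 0.5], [-0.003, -0.002, -0.003])
```

View pics/push1.png

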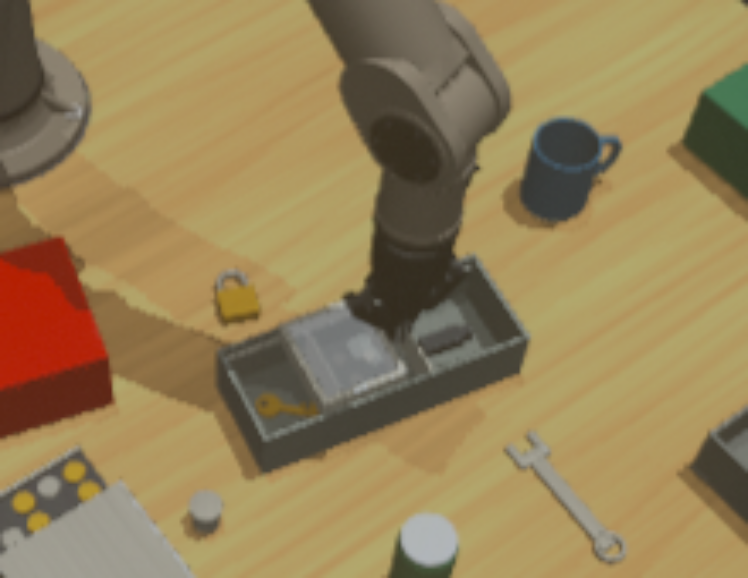

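The door (crop (345,350)) is sliding ahead of the fingertip towards the key (285,405), and nothing else has been touched. I'll continue to the stop, slowing down near it.

Request:
play_rows(
  deltas=[
    [0,[0,-8,0],[0,0,0]],
    [0,[0,-16,0],[0,0,0]],
    [0,[0,-24,0],[0,0,0]],
    [0,[0,-32,0],[0,0,0]],
    [0,[0,-38,0],[0,0,0]],
    [0,[0,-42,0],[0,0,0]],
    [0,[0,-45,0],[0,0,0]],
    [0,[0,-47,0],[0,0,0]],
  ],
)

```text
clock: 4.15
tcp_pos: [0.5544, 0.1009, 0.0704]
orientation: [-0.334, -3.122, 0.004]
contact_force: [0.7, 2.2, -0.3]
grip_width: -0.0001
```

Request:
play_rows(
  deltas=[
    [0,[0,-1.5,0],[0,0,0]],
    [0,[0,-3,0],[0,0,0]],
    [0,[0,-4.5,0],[0,0,0]],
    [0,[0,-6,0],[0,0,0]],
  ],
)

```text
clock: 4.65
tcp_pos: [0.5532, 0.095, 0.0704]
orientation: [-0.333, -3.122, 0.004]
contact_force: [1.0, 0.8, -1.0]
grip_width: -0.0002
```

Request:
play_rows(
  deltas=[
    [0,[0,-1,0],[0,0,0]],
    [0,[0,-2,0],[0,0,0]],
    [0,[0,-3,0],[0,0,0]],
    [0,[0,-4,0],[0,0,0]],
  ],
)

```text
clock: 5.15
tcp_pos: [0.5523, 0.0911, 0.0704]
orientation: [-0.333, -3.122, 0.004]
contact_force: [1.7, 1.3, -1.5]
grip_width: -0.0001
```

```bash
python3 - <<'E'
from h import *
I,D=r.grab_frame("scene")
c=proj("scene",[.56,.126,.07])[0].astype(int)
cv2.imwrite("pics/push2.png",cv2.resize(I[c[1]-60:c[1]+50,c[0]-80:c[0]+70,::-1],None,fx=5,fy=5,interpolation=cv2.INTER_CUBIC))
o=r.get_obs(); u=np.array([.209,.978]); print(o["tcp_pos"],o["contact_force"],"off",(o["tcp_pos"][:2]-[.56,.126])@u)
E
```

```text
[0.55226761 0.09086769 0.07040424] [1.55278225 1.2938172  0.2592261 ] off -0.03597546951012739
```

View pics/push2.png

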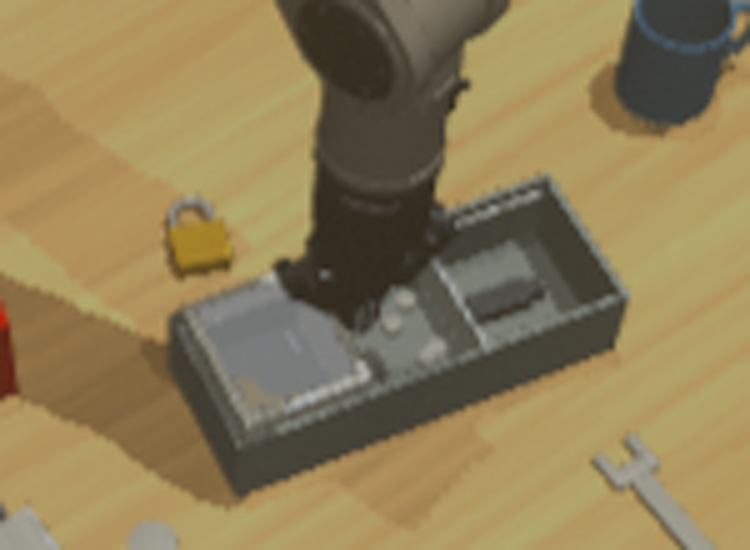

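The door nearly covers the key bin, with a few mm left. I'll keep going until the force rises.

Request:
play_rows(
  deltas=[
    [0,[0,-1,0],[0,0,0]],
    [0,[0,-2,0],[0,0,0]],
    [0,[0,-3,0],[0,0,0]],
  ],
)

```text
clock: 5.58
tcp_pos: [0.5521, 0.0903, 0.0706]
orientation: [-0.331, -3.123, 0.0]
contact_force: [2.4, 9.0, -3.3]
grip_width: -0.0001
```

Request:
play_rows(
  deltas=[
    [0,[0,-1,0],[0,0,0]],
    [0,[0,-2,0],[0,0,0]],
    [0,[0,-2,0],[0,0,0]],
  ],
)

```text
clock: 5.95
tcp_pos: [0.5521, 0.0903, 0.0706]
orientation: [-0.329, -3.124, -0.003]
contact_force: [2.5, 7.6, -3.7]
grip_width: -0.0001
```

It has stalled with the force at about 9 N, so this is the stop. I'll back off, lift and check.

Request:
play_rows(
  deltas=[
    [0,[0,5,0],[0,0,0]],
    [0,[0,12,0],[0,0,0]],
    [0,[0,12,-40],[0,0,0]],
    [0,[0,12,-90],[0,0,0]],
    [0,[0,12,-130],[0,0,0]],
    [0,[0,12,-130],[0,0,0]],
  ],
)

```text
clock: 6.7
tcp_pos: [0.5567, 0.1019, 0.2041]
orientation: [0.33, 3.118, 0.006]
contact_force: [-0.2, -0.8, -0.4]
grip_width: 0.0
```

```bash
python3 - <<'E'
from h import *
o=r.get_obs(); print(o["clock"],o["tcp_pos"],o["contact_force"])
for z in (.2,.05): print(delta([.440,-.2405,z],[0,1]))
I,D=r.grab_frame("scene"); P=pts("scene",D)
u=np.array([.209,.978]); q=P[...,:2]-[.56,.126]; a=q@u; b=q@[.978,-.209]
m=(abs(b)<.04)&(P[...,2]>.076)&(P[...,2]<.092)&(abs(a)<.16)
print("door top extent along y",np.percentile(a[m],[0,1,50,99,100]).round(4),m.sum())
E
```

```text
6.7 [0.55668173 0.10191225 0.20412702] [-0.19389092 -0.82369582 -0.35121897]
([42.5, -359.3, 2.2], [0.004, 0.006, -0.211])
([43.3, -360.0, 152.2], [0.004, 0.006, -0.211])
door top extent along y [-0.1484 -0.1432 -0.0975 -0.0513 -0.0493] 564
```

The depth puts the door from -0.143 to -0.050 along the cabinet's y, so it is centred at about -0.097 and is at the stop. Now the drawer.

Request:
play_rows(
  deltas=[
    [0,[6,-50,0],[0,0,-0.04]],
    [0,[12,-100,0],[0,0,-0.08]],
    [0,[18,-150,0],[0,0,-0.12]],
    [0,[24,-200,0],[0,0,-0.16]],
    [0,[30,-250,0],[0,0,-0.2]],
    [0,[36,-305,2],[0,0,-0.211]],
    [0,[42,-359,2],[0.004,0.006,-0.211]],
    [0,[42,-359,2],[0.004,0.006,-0.211]],
  ],
)

```text
clock: 7.75
tcp_pos: [0.4361, -0.2447, 0.1976]
orientation: [-0.012, -3.134, 0.003]
contact_force: [0.6, 0.8, -0.1]
grip_width: 0.0
```

```bash
python3 - <<'E'
from h import *
o=r.get_obs(); print(o["clock"],o["tcp_pos"],o["contact_force"])
for x in (.44,.54): print(delta([x,-.2405,.05],[0,1]))
E
```

```text
7.75 [ 0.43612108 -0.24470249  0.19757443] [ 0.59135021  0.83516413 -0.07315636]
([-4.9, 4.5, 147.5], [-0.002, -0.007, -0.008])
([-104.9, 5.3, 146.8], [-0.002, -0.007, -0.008])
```

Request:
play_rows(
  deltas=[
    [0,[-4,4,40],[0,-0.007,-0.008]],
    [0,[-4,4,80],[0,-0.007,-0.008]],
    [0,[-4,4,115],[0,-0.007,-0.008]],
    [0,[-4,4,135],[0,-0.007,-0.008]],
    [0,[-4,4,147],[0,-0.007,-0.008]],
    [0,[-4,4,147],[0,-0.007,-0.008]],
  ],
)

```text
clock: 8.5
tcp_pos: [0.4385, -0.2402, 0.0496]
orientation: [0.002, -3.139, 0.001]
contact_force: [-0.2, -0.1, -0.1]
grip_width: 0.0001
```

Request:
play_rows(
  deltas=[
    [0,[-9,0,0],[0,0,0]],
    [0,[-18,0,0],[0,0,0]],
    [0,[-26,0,0],[0,0,0]],
    [0,[-34,0,0],[0,0,0]],
    [0,[-42,0,0],[0,0,0]],
    [0,[-50,0,0],[0,0,0]],
    [0,[-58,0,0],[0,0,0]],
    [0,[-66,0,0],[0,0,0]],
  ],
)

```text
clock: 9.5
tcp_pos: [0.5048, -0.2404, 0.0494]
orientation: [0.001, -3.139, 0.002]
contact_force: [-2.7, -1.6, 1.4]
grip_width: 0.0002
```

Request:
play_rows(
  deltas=[
    [0,[-6,0,0],[0,0,0]],
    [0,[-12,0,0],[0,0,0]],
    [0,[-16,0,0],[0,0,0]],
    [0,[-19,0,0],[0,0,0]],
    [0,[-21,0,0],[0,0,0]],
    [0,[-23,0,0],[0,0,0]],
    [0,[-24.5,0,0],[0,0,0]],
    [0,[-26,0,0],[0,0,0]],
  ],
)

```text
clock: 10.5
tcp_pos: [0.5308, -0.2405, 0.0493]
orientation: [0.001, -3.139, 0.002]
contact_force: [-1.9, -0.9, 0.5]
grip_width: -0.0002
```

Request:
play_rows(
  deltas=[
    [0,[-1,0,0],[0,0,0]],
    [0,[-2,0,0],[0,0,0]],
    [0,[-3,0,0],[0,0,0]],
  ],
)

```text
clock: 10.88
tcp_pos: [0.5322, -0.2404, 0.0491]
orientation: [0.0, -3.136, 0.001]
contact_force: [-8.0, -1.0, 3.9]
grip_width: 0.0002
```

Request:
play_rows(
  deltas=[
    [0,[-1,0,0],[0,0,0]],
    [0,[-2,0,0],[0,0,0]],
    [0,[-3,0,0],[0,0,0]],
  ],
)

```text
clock: 11.25
tcp_pos: [0.532, -0.2401, 0.0485]
orientation: [-0.002, -3.13, -0.002]
contact_force: [-11.1, 0.3, 8.0]
grip_width: -0.0
```

The tool has stalled at x = 0.532 with about 11 N, so this is the drawer stop. I'll back off, lift and look.

Request:
play_rows(
  deltas=[
    [0,[8,0,0],[0,0,0]],
    [0,[30,0,0],[0,0,0]],
    [0,[50,0,0],[0,0,0]],
    [0,[60,0,-40],[0,0,0]],
    [0,[60,0,-90],[0,0,0]],
    [0,[60,0,-140],[0,0,0]],
    [0,[60,50,-160],[0,0,0]],
    [0,[60,100,-160],[0,0,0]],
  ],
)

```text
clock: 12.25
tcp_pos: [0.476, -0.1392, 0.2118]
orientation: [-0.003, -3.137, -0.002]
contact_force: [0.1, 0.9, -1.1]
grip_width: 0.0001
```

```bash
python3 - <<'E'
from h import *
o=r.get_obs(); print(o["clock"],o["tcp_pos"],o["contact_force"])
I,D=r.grab_frame("scene"); I0=np.load("scene0.npz")["I"]; P=pts("scene",D)
m=(P[...,2]>.084)&(P[...,2]<.1)&(P[...,0]>.5)&(P[...,0]<.75)&(abs(P[...,1]+.243)<.1)
rc=cv2.minAreaRect((P[m][:,:2]*1000).astype(np.float32)); print("box top",rc)
print("points before front face, z 20-80:", [(x,int(((P[...,2]>.02)&(P[...,2]<.082)&(abs(P[...,1]+.243)<.05)&(P[...,0]>x/1000)&(P[...,0]<(x+4)/1000)).sum())) for x in range(480,560,4)])
u=np.array([.209,.978]); q=P[...,:2]-[.56,.126]; a=q@u; b=q@[.978,-.209]
m=(abs(b)<.04)&(P[...,2]>.076)&(P[...,2]<.092)&(abs(a)<.16); print("door",np.percentile(a[m],[1,50,99]).round(4))
d=cv2.absdiff(I,I0).max(2)
cv2.imwrite("pics/end.png",cv2.resize(I[100:340,180:480,::-1],None,fx=2.5,fy=2.5,interpolation=cv2.INTER_CUBIC))
E
```

```text
12.25 [ 0.47603425 -0.13920119  0.2118205 ] [ 0.08804029  0.91670868 -1.14065796]
box top ((624.1443481445312, -243.03921508789062), (141.1175537109375, 162.23280334472656), 89.23626708984375)
points before front face, z 20-80: [(480, 0), (484, 0), (488, 0), (492, 0), (496, 0), (500, 0), (504, 0), (508, 0), (512, 0), (516, 0), (520, 0), (524, 0), (528, 0), (532, 0), (536, 0), (540, 0), (544, 0), (548, 0), (552, 0), (556, 0)]
door [-0.1427 -0.0973 -0.0511]
```

View pics/end.png

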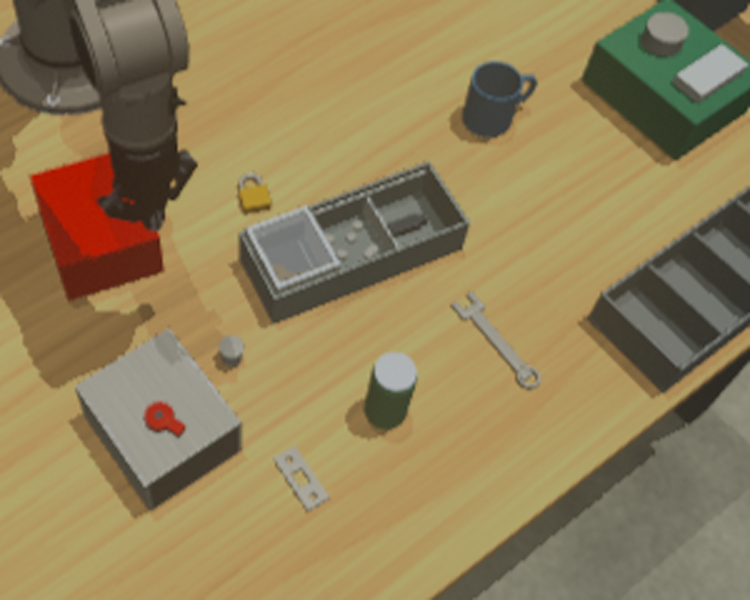

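The picture shows the drawer no longer sticking out, the door over the key bin at (292,245) and the bolt bin open at (405,215). The bystanders look unmoved. The scene camera would hide the last ~5 mm of the drawer front, so I'll confirm it from the top camera.

```bash
python3 - <<'E'
from h import *
I,D=r.grab_frame("top"); P=pts("top",D)
yy=P[...,1]; X=P[...,0]; Z=P[...,2]
for lo,hi in ((.085,.1),(.06,.082),(.03,.06)):
    m=(Z>lo)&(Z<hi)&(X>.47)&(X<.58)&(yy>-.29)&(yy<-.2); print(lo,hi,m.sum(),np.percentile(X[m],[0,5,25,50]).round(4) if m.any() else "")
cv2.imwrite("pics/top_end.png",cv2.resize(I[140:250,320:410,::-1],None,fx=5,fy=5,interpolation=cv2.INTER_CUBIC))
E
```

```text
0.085 0.1 0 
0.06 0.082 0 
0.03 0.06 0
```

View pics/top_end.png

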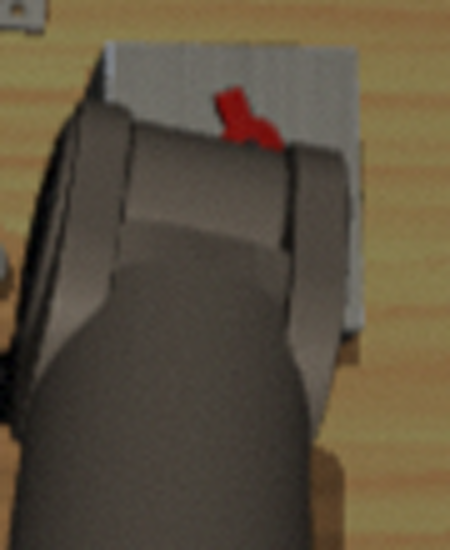

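The arm hides the box front in the top view, so I'll move it left and up.

Request:
play_rows(
  deltas=[
    [0,[0,40,-10],[0,0,0]],
    [0,[0,90,-20],[0,0,0]],
    [0,[0,145,-30],[0,0,0]],
    [0,[0,200,-40],[0,0,0]],
    [0,[0,255,-40],[0,0,0]],
    [0,[0,300,-40],[0,0,0]],
    [0,[0,300,-40],[0,0,0]],
    [0,[0,300,-40],[0,0,0]],
  ],
)

```text
clock: 13.35
tcp_pos: [0.4735, 0.1652, 0.2512]
orientation: [0.012, -3.133, -0.006]
contact_force: [-0.5, -0.5, 0.3]
grip_width: 0.0
```

```bash
python3 - <<'E'
from h import *
o=r.get_obs(); print(o["clock"],o["tcp_pos"],np.abs(o["qvel"]).max(),o["contact_force"])
I,D=r.grab_frame("top"); P=pts("top",D)
yy=P[...,1]; X=P[...,0]; Z=P[...,2]
for lo,hi in ((.085,.1),(.06,.082),(.03,.06)):
    m=(Z>lo)&(Z<hi)&(X>.47)&(X<.58)&(yy>-.29)&(yy<-.2); print(lo,hi,m.sum(),np.percentile(X[m],[0,5,25,50]).round(4) if m.any() else "")
cv2.imwrite("pics/top_end2.png",cv2.resize(I[90:290,160:480,::-1],None,fx=2.5,fy=2.5,interpolation=cv2.INTER_CUBIC))
E
```

```text
13.35 [0.47350127 0.16523911 0.25116247] 0.01988442935970998 [-0.516135   -0.4585992   0.33296171]
0.085 0.1 396 [0.5466 0.5487 0.5549 0.5632]
0.06 0.082 71 [0.5449 0.5456 0.546  0.5463]
0.03 0.06 67 [0.5452 0.5454 0.5457 0.5462]
```

View pics/top_end2.png

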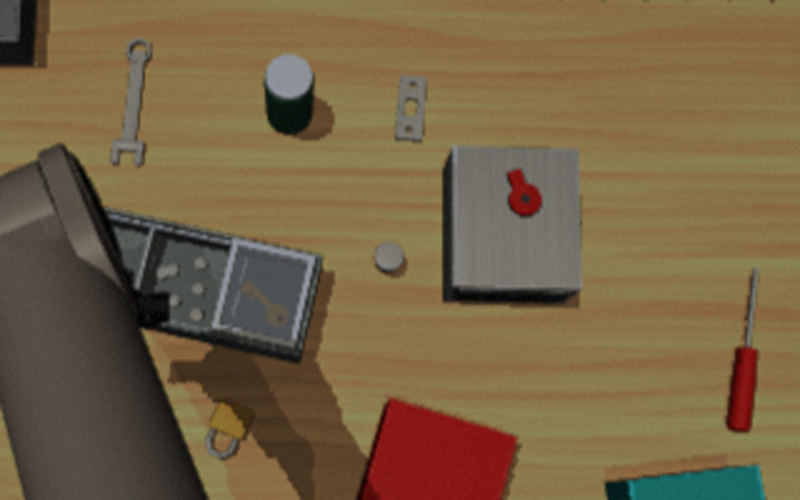

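The plate lies at x ≈ 0.546, flush with the box front at 0.5466. The key shows through the door at (265,302), and the cam, barrel, padlock and the rest are in place. The arm touches nothing, so I'm handing in.

```bash
python3 -c "
from bench import r
print(r.hand_in())"
```

```text
the job is handed in; nothing more can be done
None
```

I pushed the clear door to the cabinet's -y stop over the master key, then pushed the steel coin box's drawer shut. Both were done with the closed fingertips and nothing was gripped. I handed in at about 13.4 s of the allowed 45 s.

- **Door:** the push stalled at about 9 N. Depth puts the door's centre at about -0.097 m, which is the stop at -0.095 m within the camera error. The key shows through the panel, and the bolt's bin is uncovered.
- **Drawer:** the push stalled at about 11 N. The top camera puts the front plate at x = 0.546, within about 1 mm of the box's front edge at 0.547.
- **Bystanders:** all those in the final views looked unmoved. I judged this by eye and did not measure them. The arm was clear of everything, with contact force near zero.
- **Checks that failed:** two gave nothing because the view was blocked. The scene camera cannot see the last ~5 mm of the drawer front, and the arm hid it in my first top view. I moved the arm aside and repeated the check, and that gave the drawer figure above.

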